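# Push the wide stone into its holder and close the jaw on it

### The arm

A 6-joint arm with a two-finger parallel gripper is mounted at the origin on the work surface. World frame = base frame: x ahead of the robot, y to its left, z up, the work surface at z = 0. Lengths are in mm, angles in degrees, forces in N, time in s.
With the tool pointing down it reaches from about 350 to 850 mm from the base axis. Payload 8.1 kg.
Tool frame: the origin (TCP) lies midway between the tips of the shut fingers; the grasp point (between the pads) lies 19 mm behind it (r.pinch_z is the distance from the TCP to the grasp point, in mm); z points along the fingers, y is the line along which they close (so a half turn about z gives the same grasp; the last joint's range is limited). The gripper opens to 85 mm and grips with 20 to 120 N. Pads are 22 mm wide; open, the fingers measure 114 mm over their backs; the gripper's body (76 mm by 85 mm) begins 54 mm behind the grasp point. The pads swing forward as they close: fully open they stand 13 mm farther back than shut.
Start: joints at [60.882, 7.471, 85.268, -0, 87.261, -4.893], TCP at [246.169, 547.18, 231.292] pointing down, gripper open.
Joint ranges: [-169.43, 169.43], [-51.17, 129.36], [1.28, 143.12], [-76.62, 256.62], [0, 156.53], [-152.29, 152.29]. Speed limits (degrees/s): [136.94, 136.94, 159.86, 180, 180, 180].

### API

Orientations are given as [roll, pitch, yaw] about the fixed x, y, z axes, in that order (R = Rz(yaw) Ry(pitch) Rx(roll)).
In Python, from bench import r gives the robot as it stands.
- The arm moves only by the shell command python3 -m jog 'ROWS' [OPENING] [FORCE]. ROWS is JSON, one flat list of numbers, 6 for each row, row after row: the shift along the tool's x, y, z in m, then the turn, a rotation vector about the tool's x, y, z in rad. A call has 1 to 8 rows; each row is the pose to reach, as a shift and turn from the pose commanded when the call began, along the tool's axes at that moment; what a row does not reach only later rows make up. A row lasts 1/8 s, in which the tool goes at most 62.5 mm and 10.7 degrees, less where a joint would pass 70% of its speed; a pose out of reach is approached as far as the arm can. A call with a gripper value outside its range is refused whole. OPENING is the opening, from -1 (shut) to 1 (fully open), set as the call begins (- or left out, the last holds). The fingers move at their own pace and stop on an object; FORCE is the grip in N (left out, the last holds). Time passes only in rows, so rows that repeat a pose let the fingers close. It gives the time, the measured TCP pose, the force, the opening and the grip force at its end, in the units of the state.
- r.sense(): the state, without advancing time (a new reading comes with each control period).
- r.snapshot(name): name is "scene" or "top"; returns a dict with "pixels" (400x640x3 uint8, red, green, blue), "range_z" (400x640 float32, mm along the optical axis (not along the pixel's ray), 0 where there is no reading), "K" (3x3 intrinsics, pixels), "rvec" (rotation vector, rad) and "tvec" (3), from world to camera coordinates, as OpenCV has them. Camera axes: x right, y down, z forward; pixel columns grow to the right and rows downward; lengths in mm; the calibration is good to about 2 mm. A picture is of the moment at which its call begins.
- r.hand_in(): hands the job in; it is judged then, once.
Trained networks look in a picture, given as the dict that the camera call returned (one of the last four; its "shot" number tells which), for a name from the list of things; names that differ only in an ending like _2 or _b are one class to them, and where a whole thing is asked for, a point or a joint stands for the part that bears it (a point fixed in the world has none). Each returns a list of dicts, best first, with "score" (0 to 1); they miss things now and then, are a little off and sometimes report something else, mostly with a low value. They report only what shows in the picture. A call takes as long as a camera call. They do not tell look-alikes from the thing itself.
- r.look_for(picture, target): "bbox" ([left, top, right, bottom] in pixels, round what is visible of it).
- r.outline_of(picture, target): "region" (400x640 bool, what is visible of it) and "bbox" ([left, top, right, bottom] in pixels, round what is visible of it).
The state is a dict: "time": time; "joint_pos": joint angles; "qd": joint speeds; "joint_efforts": joint torques, N m; "tool_pos": TCP position; "tcp_rot": TCP orientation; "ft_force": force on the tool from outside, world axes, zero at the start; "wrist_torque": the same for the moment, N m; "finger_gap": finger opening in mm; "grip_force": force on a finger pad.
Only numpy, scipy, OpenCV 4.12 (cv2) and the standard library are available. Lean on these libraries where they do the work, as an engineer would, in place of code of your own. Each camera call takes 0.05 s, during which the arm holds its last target. There are 200 camera calls.

### The job

Get the wide sharpening stone ready for use: push it flat along the bench until its long side is flush against the rail of the stone holder, and push the sliding jaw along the rail so that the stone ends up snug between the jaw and the fixed end stop, still flush with the rail and with no gaps. Only push: never lift or tip the stone, and leave the narrow stone, the cup, the loose black knob and the wrench where they are.

Things in the scene. Friction and masses are not known exactly. Their poses are not given: they have to be found in the camera images.
- stone: Wide brown sharpening stone, a plain slab 90 x 180 x 24 mm (x, y, z), 0.44 to 0.66 kg, loose, takes up to about 10 N to slide, lying flat on the bench on the robot's side of the rail. Origin: centre of its underside; its y axis runs along its length. Too wide for most grippers.
- rail: Aluminium stone holder fixed to the bench, all 30 mm high. Rail along its y axis, y -215 to 175 mm, filling x 0 to 30 mm; its face x = 0 looks to -x, to the robot. A fixed end stop sticks out 60 mm from that face to -x; its inner face is y = 150 mm (25 mm thick). Origin: on the rail face at bench height. Stone home: centre at x -45, y 60 mm here, y axes parallel.
- jaw (a joint): Dark steel jaw sliding along the rail to the end stop (rail +y), in m: 0 = open, at most 0.135. Its inner face is at rail y = -0.150 + value: at 0.120 it just touches a stone that is home. Stays where left; takes about 3 N to slide, plus the stone's drag once it pushes that along (up to about 10 N more).
- jaw_push (a point): Middle of the jaw's outer face (away from the end stop, looking along the rail's -y), 17 mm above the bench. The jaw arm is 28 mm thick along the rail, sticks out 60 mm from the rail face to the robot's side and is 34 mm high. A steel bolt head (20 mm across) on the jaw, over the rail, rises to 53 mm and moves with it.
- narrow_stone: Bystander: narrow brown stone, 150 x 45 x 22 mm, lying flat. Origin: centre of its underside.
- cup: Bystander: white paper cup, 74 mm across the rim, 85 mm high, upright. Origin: centre of its underside.
- clamp_knob: Bystander: black plastic knob, 38 mm across, 34 mm high, standing. Origin: centre of its underside.
- wrench: Bystander: steel wrench 170 mm long, lying flat along its own x axis. Origin: under its middle.
Not all that is in view belongs to the job. Leave any purple or turquoise look-alike of the stone alone.

How it is judged (in metres and radians):
At the end, for the whole second after the job is handed in: The stone lies flat and at rest, within 3.5 mm of touching the rail and parallel to it within 0.03 rad, within 3.5 mm of touching the end stop, and the jaw is within 3.5 mm of its closed place against the stone's other end (joint above 0.1165) (x of stone in the frame of rail above -0.0485 m and y of stone in the frame of rail above 0.0565 m and angle between the y axis of stone and the y axis of rail, either way round below 0.03 rad and value of joint jaw above 0.1165 m and angle between stone's own z axis and vertical below 0.03 rad and height (world z) of stone below 0.003 m and linear speed of stone below 0.01 m/s).
It fails at once if the stone is lifted or tipped off the bench (height (world z) of stone above 0.008 m or angle between stone's own z axis and vertical above 0.12 rad).
It fails at once if the narrow stone is disturbed (moved over 15 mm or tipped) (distance of narrow_stone from where it was at the start of the episode above 0.015 m or angle between narrow_stone's own z axis and vertical above 0.3 rad).
It fails at once if the cup is disturbed (moved over 15 mm or tipped) (distance of cup from where it was at the start of the episode above 0.015 m or angle between cup's own z axis and vertical above 0.3 rad).
It fails at once if the clamp knob is disturbed (moved over 15 mm or tipped) (distance of clamp_knob from where it was at the start of the episode above 0.015 m or angle between clamp_knob's own z axis and vertical above 0.3 rad).
It fails at once if the wrench is disturbed (moved over 15 mm or tipped) (distance of wrench from where it was at the start of the episode above 0.015 m or angle between wrench's own z axis and vertical above 0.3 rad).
It also fails if it takes over 48 s, if anything falls off the work surface, if the arm or the gripper's body presses on something with over 40 N, if the wrist force passes 120 N, or if a joint passes its speed limit or range.

## Working session

There is one attempt and no reset: what is moved stays moved. The work goes in short steps, Python scripts to look and compute and a shell command to move; the robot and the scene stay as the last step left them, time stands still between calls to the robot, and variables do not carry over. Pictures are saved under pics/ and viewed, at most 10 in all, crops included, and the job is handed in when it is done.

```bash
mkdir -p pics; cat > h.py <<'E'
import numpy as np, cv2
from bench import r
def cloud(p):
    K=p["K"];R=cv2.Rodrigues(np.array(p["rvec"],float))[0];t=np.array(p["tvec"],float).ravel()
    z=p["range_z"].astype(float);v,u=np.mgrid[:400,:640]
    c=np.stack([(u-K[0][2])/K[0][0]*z,(v-K[1][2])/K[1][1]*z,z],-1)
    w=(c-t)@R; w[z==0]=np.nan
    return w
def save(p,n): cv2.imwrite("pics/"+n,p["pixels"][:,:,::-1])
E
python3 - <<'E'
from h import *
for n in("scene","top"):
    p=r.snapshot(n);save(p,n+"1.png");w=cloud(p)
    for t in["stone","rail","jaw","narrow_stone","cup","clamp_knob","wrench"]:
        for d in r.outline_of(p,t)[:3]:
            q=w[d["region"]];q=q[~np.isnan(q[:,0])]
            zt=np.percentile(q[:,2],90) if len(q) else 0
            q2=q[q[:,2]>zt-6].astype(np.float32)
            print(n,t,round(d["score"],2),d["bbox"],len(q),"ztop",zt.round(1),[np.round(a,1) for a in cv2.minAreaRect(q2[:,:2])] if len(q2) else "", np.median(p["pixels"][d["region"]],0))
print(r.sense())
E
```

```text
Traceback (most recent call last):
cv2.error: OpenCV(4.12.0) /io/opencv/modules/imgproc/src/convhull.cpp:143: error: (-215:Assertion failed) total >= 0 && (depth == CV_32F || depth == CV_32S) in function 'convexHull'
```

```bash
cat > m.py <<'E'
from h import *
import sys
def rep(n,names,tag):
    p=r.snapshot(n);save(p,n+tag+".png");w=cloud(p)
    for t in names:
        for d in r.outline_of(p,t)[:3]:
            q=w[d["region"]];q=q[~np.isnan(q[:,0])]
            if len(q)<5: print(n,t,d["score"],d["bbox"],len(q));continue
            zt=np.percentile(q[:,2],90)
            q2=np.ascontiguousarray(q[q[:,2]>zt-6][:,:2],dtype=np.float32)
            print(n,t,round(d["score"],2),d["bbox"],len(q),"ztop",zt.round(1),[np.round(a,1).tolist() for a in cv2.minAreaRect(q2)], np.median(p["pixels"][d["region"]],0))
    return p,w
E
python3 - <<'E'
from m import *
for n in("scene","top"): rep(n,["stone","rail","jaw","narrow_stone","cup","clamp_knob","wrench"],"1")
print(r.sense())
E
```

```text
scene stone 0.84 [317.1, 195.2, 392.9, 234.9] 1976 ztop 26.4 [[523.0, 100.5], [179.8, 94.7], 89.5] [103.  87.  66.]
scene stone 0.59 [290.5, 149.4, 355.4, 187.1] 1478 ztop 26.6 [[359.8, -46.2], [96.5, 179.5], 46.4] [ 93.   60.  109.5]
scene stone 0.52 [260.7, 201.0, 288.3, 227.6] 354 ztop 49.5 [[640.4, -97.1], [20.4, 32.0], 82.8] [70. 70. 70.]
scene rail 0.94 [248.6, 205.2, 395.5, 287.2] 2882 ztop 33.7 [[634.9, 34.0], [390.8, 90.7], 79.3] [112. 113. 112.]
scene jaw 0.93 [260.7, 203.2, 288.5, 228.5] 412 ztop 49.1 [[639.1, -97.8], [26.2, 31.2], 75.5] [71. 71. 71.]
scene narrow_stone 0.66 [220.1, 145.0, 255.0, 182.6] 589 ztop 24.9 [[414.8, -303.0], [152.8, 46.5], 0.7] [102.  84.  62.]
scene cup 0.93 [423.9, 169.1, 451.2, 205.3] 874 ztop 82.9 [[383.4, 289.8], [74.0, 71.2], 6.7] [94. 91. 85.]
scene cup 0.32 [221.3, 146.9, 255.5, 182.2] 581 ztop 24.9 [[415.4, -303.0], [151.6, 46.6], 0.7] [102.  84.  62.]
scene clamp_knob 0.57 [433.4, 238.0, 454.0, 253.9] 206 ztop 33.9 [[553.5, 350.0], [19.7, 18.7], 27.7] [56. 58. 56.]
scene wrench 0.7 [162.8, 162.0, 194.6, 203.2] 344 ztop 10.3 [[555.6, -42
[... 1499 characters left out ...]
 95.  73.]
{'time': 0.9, 'joint_pos': array([ 6.08822179e+01,  7.47095096e+00,  8.52674490e+01,  2.03611314e-03,
        8.72623857e+01, -4.89263709e+00]), 'qd': array([-0.01672633, -0.04186344,  0.08560403, -0.01411793, -0.02549977,
       -0.03311201]), 'joint_efforts': array([ 2.54514880e-04, -5.69292891e+01, -5.00879323e+01, -7.20681669e-05,
        1.05273113e-03, -8.32221417e-06]), 'tool_pos': array([246.15838166, 547.18159294, 231.29783594]), 'tcp_rot': array([-1.79999391e+02, -2.09338612e-03,  1.55774758e+02]), 'ft_force': array([-0.12045258, -0.23279473, -0.67760262]), 'wrist_torque': array([ 0.01242252, -0.00122964,  0.01908253]), 'grip_force': 0.0, 'finger_gap': 85.46991740013598}
```

View pics/top1.png

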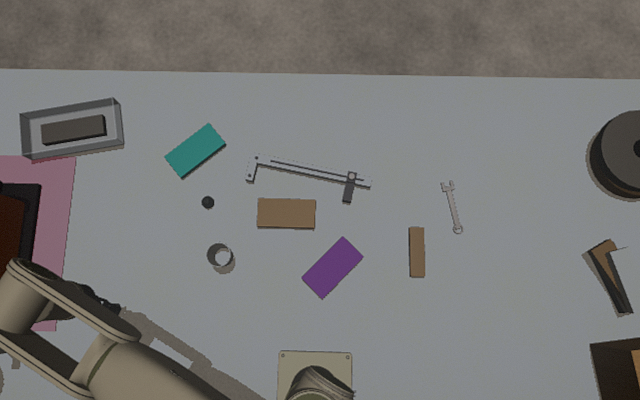

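View pics/scene1.png

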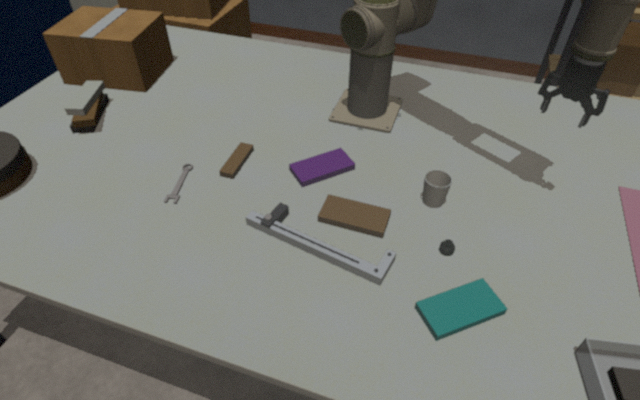

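The top view shows three stone-sized slabs: brown (286,213), purple (333,267) and turquoise (195,150). Only the brown one fits, because the others are the named look-alikes. The rail runs from (250,165), the end-stop end, to (370,185), and the jaw is at (349,187). The scene view agrees, with the brown slab at (355,215). I'll confirm it in a crop and refine the rail pose.

```bash
python3 - <<'E'
from h import *
for n in("scene","top"):
    p=r.snapshot(n);w=cloud(p)
    if n=="top": cv2.imwrite("pics/crop.png",cv2.resize(p["pixels"][140:310,180:440,::-1],None,fx=3,fy=3,interpolation=cv2.INTER_CUBIC))
    else: pass
    d=r.outline_of(p,"rail")[0];q=w[d["region"]];q=q[(q[:,2]>26)&(q[:,2]<38)][:,:2]
    for it in range(1):
        best=None
        for a in np.arange(-14,-8,.25):
            R=np.array([[np.cos(np.radians(a)),-np.sin(np.radians(a))],[np.sin(np.radians(a)),np.cos(np.radians(a))]])
            s=q@R; # rail coords (unshifted)
            m=np.median(s[:,0]); k=abs(s[:,0]-m)<25
            wd=np.percentile(s[k,0],96)-np.percentile(s[k,0],4)
            if best is None or wd<best[0]: best=(wd,a,np.percentile(s[k,0],[2,50,98]),np.percentile(s[:,1],[.5,99.5]),R)
        wd,a,px,py,R=best
        o=R@np.array([px[1]-15,py.mean()+20]); print(n,a,wd,px,py,"origin",o)
        c=w[160:260,:][...] if 0 else None
    for d in r.outline_of(p,"jaw")[:1]:
        j=w[d["region"]];j=j[(j[:,2]>26)&(j[:,2]<38)][:,:2]; print("jaw rail",np.percentile((j-o)@R,[2,50,98],axis=0))
E
```

```text
scene -10.25 31.13183752875932 [626.5587543  648.15829424 663.14888507] [-45.93250773 341.06312321] origin [652.87069454  52.22465061]
jaw rail [[ -61.89408085 -166.79338037]
 [ -30.23924827 -147.68888781]
 [  27.07249008 -136.07521893]]
top -10.75 33.124321564670254 [619.61127829 642.89836243 658.78404601] [-38.66925934 345.78984381] origin [649.2521621   53.39624137]
jaw rail [[ -58.25202653 -165.71170307]
 [ -27.12072729 -152.17043167]
 [  26.78662461 -138.59369659]]
```

View pics/crop.png

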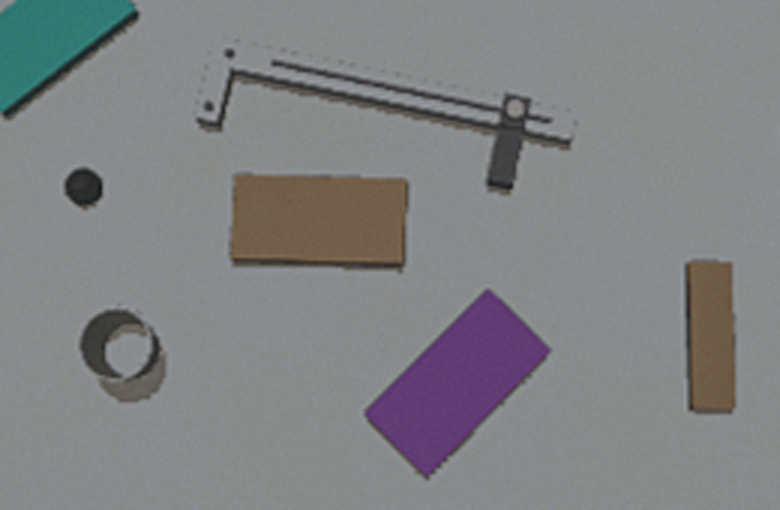

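The crop confirms it: the brown slab, at crop pixel (319,220), is the wide stone on the robot's side of the rail. I'll push it with half-open fingers set along the rail, so they touch at two points and square it up.

```bash
python3 -m jog '[-0.345,-0.315,0.1,0,0,-0.236, -0.345,-0.315,0.1,0,0,-0.236, -0.345,-0.315,0.1,0,0,-0.236, -0.345,-0.315,0.1,0,0,-0.236, -0.345,-0.315,0.1,0,0,-0.236, -0.345,-0.315,0.1,0,0,-0.236, -0.345,-0.315,0.1,0,0,-0.236, -0.345,-0.315,0.1,0,0,-0.236]' 0
```

```text
time: 2.2
tool_pos: [432.1, 115.9, 131.0]
tcp_rot: [-180.0, 0.0, 169.2]
ft_force: [0.2, -0.5, 0.0]
finger_gap: 42.6
grip_force: 0.0
```

```bash
python3 -m jog '[0,0,0.05,0,0,0, 0,0,0.09,0,0,0, 0,0,0.115,0,0,0, 0,0,0.123,0,0,0, 0,0,0.123,0,0,0]' && python3 - <<'E'
from m import *
rep("scene",["stone"],"2")
E
```

```text
time: 2.82
tool_pos: [431.6, 118.4, 8.5]
tcp_rot: [-180.0, -0.0, 169.3]
ft_force: [-0.1, -0.5, 0.5]
finger_gap: 42.3
grip_force: 0.0
scene stone 0.98 [315.5, 193.2, 392.4, 233.6] 2080 ztop 26.4 [[522.4, 100.6], [179.9, 95.3], 89.5] [103.  87.  65.]
scene stone 0.92 [288.6, 147.5, 351.0, 184.9] 1453 ztop 26.6 [[384.9, -20.4], [167.8, 180.7], 46.5] [ 93.  59. 110.]
scene stone 0.81 [412.5, 279.0, 509.4, 338.1] 3301 ztop 26.2 [[720.0, 400.7], [91.4, 182.5], 40.8] [ 55. 122. 116.]
```

View pics/scene2.png

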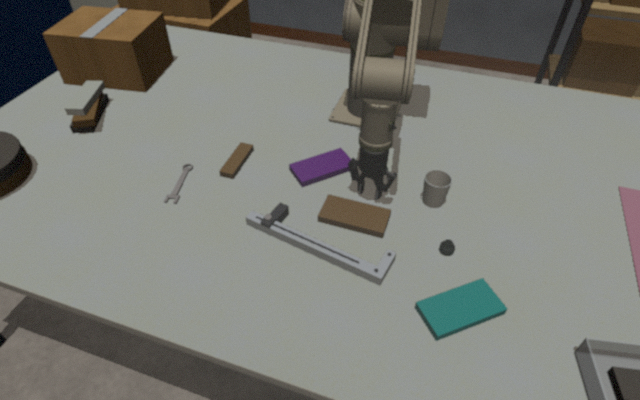

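The picture shows the fingers at about (372,185), clear of the stone at (355,215), the cup at (436,188) and the purple slab. I'll push along rail +x, which is tool −x.

```bash
python3 -m jog '[-0.015,0,0,0,0,0, -0.028,0,0,0,0,0, -0.038,0,0,0,0,0, -0.048,0,0,0,0,0, -0.058,0,0,0,0,0, -0.068,0,0,0,0,0, -0.078,0,0,0,0,0, -0.086,0,0,0,0,0]'; python3 -m jog '[-0.008,0,0,0,0,0, -0.015,0,0,0,0,0, -0.022,0,0,0,0,0, -0.025,0,0,0,0,0, -0.025,0,0,0,0,0]';  python3 - <<'E'
from m import *
for n in("top","scene"): rep(n,["stone","rail"],"3")
E
```

```text
time: 3.92
tool_pos: [516.1, 102.2, 8.0]
tcp_rot: [-180.0, -0.1, 169.3]
ft_force: [-6.0, 1.5, 4.7]
finger_gap: 43.2
grip_force: 3.0
time: 4.55
tool_pos: [541.2, 97.6, 8.4]
tcp_rot: [180.0, 0.1, 169.3]
ft_force: [0.3, 0.2, 0.2]
finger_gap: 42.4
grip_force: 0.0
top stone 0.81 [164.3, 124.4, 227.2, 177.1] 1672 ztop 27.8 [[718.8, 399.8], [93.1, 179.7], 40.6] [ 50. 123. 117.]
top stone 0.7 [304.0, 237.2, 361.0, 297.4] 1699 ztop 27.8 [[357.8, -45.4], [87.6, 177.9], 46.0] [ 98.  59. 117.]
top stone 0.67 [303.0, 178.5, 324.7, 208.9] 500 ztop 28.2 [[574.0, 13.9], [118.4, 56.4], 1.3] [116.  96.  72.]
top rail 0.84 [248.8, 152.5, 373.9, 201.7] 1187 ztop 37.2 [[617.4, 38.2], [386.9, 120.3], 79.3] [125. 127. 129.]
scene stone 0.95 [288.9, 151.9, 339.6, 185.6] 1156 ztop 26.6 [[368.7, -54.7], [91.8, 158.0], 47.2] [ 93.  58. 111.]
scene stone 0.7 [413.7, 279.0, 507.9, 340.5] 3318 ztop 26.2 [[720.1, 400.5], [91.3, 181.9], 41.1] [ 55. 123. 117.]
scene stone 0.63 [299.1, 206.7, 379.0, 258.3] 2169 ztop 26.4 [[602.5, 77.5], [181.0, 115.1], 79.7] [104.  86.  65.]
scene rail 0.97 [246.6, 204.9, 395.2, 283.4] 2800 ztop 33.7 [[634.3, 33.4], [391.9, 91.7], 79.3] [114. 115. 113.]
scene rail 0.42 [299.8, 206.7, 380.6, 255.2] 2177 ztop 26.4 [[603.4, 77.4], [181.0, 113.2], 79.7] [104.  86.  65.]
scene rail 0.2 [423.3, 171.4, 454.7, 207.3] 904 ztop 83.0 [[384.0, 290.3], [72.9, 73.6], 40.6] [96. 94. 87.]
```

```bash
python3 -m jog '[-0.003,0,0,0,0,0, -0.006,0,0,0,0,0, -0.009,0,0,0,0,0, -0.011,0,0,0,0,0]'; python3 -m jog '[-0.002,0,0,0,0,0, -0.003,0,0,0,0,0]';python3 -m jog '[-0.002,0,0,0,0,0, -0.002,0,0,0,0,0]'
```

```text
time: 5.35
tool_pos: [550.6, 95.9, 8.2]
tcp_rot: [-180.0, -0.1, 169.3]
ft_force: [-6.6, 1.7, 6.8]
finger_gap: 42.5
grip_force: 3.3
time: 5.6
tool_pos: [553.6, 95.4, 8.2]
tcp_rot: [-180.0, -0.1, 169.3]
ft_force: [-7.1, 2.4, 5.5]
finger_gap: 43.2
grip_force: 3.2
time: 5.85
tool_pos: [555.8, 94.9, 8.2]
tcp_rot: [-180.0, -0.1, 169.3]
ft_force: [-4.2, 1.3, 3.1]
finger_gap: 43.1
grip_force: 2.4
```

```bash
python3 -m jog '[-0.002,0,0,0,0,0, -0.003,0,0,0,0,0]'; python3 -m jog '[-0.002,0,0,0,0,0, -0.003,0,0,0,0,0]'; python3 - <<'E'
from m import *
p,w=rep("scene",["stone","rail"],"4")
cv2.imwrite("pics/crop4.png",cv2.resize(p["pixels"][180:300,230:430,::-1],None,fx=4,fy=4,interpolation=cv2.INTER_CUBIC))
E
```

```text
time: 6.1
tool_pos: [556.5, 94.9, 7.9]
tcp_rot: [-180.0, -0.3, 169.3]
ft_force: [-18.9, 3.6, 15.7]
finger_gap: 43.0
grip_force: 9.8
time: 6.35
tool_pos: [556.8, 95.0, 7.8]
tcp_rot: [-179.9, -0.7, 169.3]
ft_force: [-33.2, 6.7, 29.2]
finger_gap: 42.7
grip_force: 17.2
scene stone 0.74 [298.7, 211.5, 376.3, 256.7] 1812 ztop 26.5 [[611.3, 75.7], [182.8, 93.8], 79.0] [104.  87.  66.]
scene stone 0.67 [289.7, 150.9, 336.5, 187.2] 1116 ztop 26.6 [[367.1, -53.5], [95.7, 159.5], 47.1] [ 94.  58. 111.]
scene stone 0.62 [414.0, 279.1, 505.8, 339.1] 3340 ztop 26.1 [[720.2, 400.6], [91.5, 181.8], 40.9] [ 55. 123. 117.]
scene rail 0.81 [245.2, 203.9, 399.0, 287.3] 2962 ztop 33.6 [[634.9, 33.7], [391.4, 94.1], 78.9] [115. 116. 114.]
```

View pics/crop4.png

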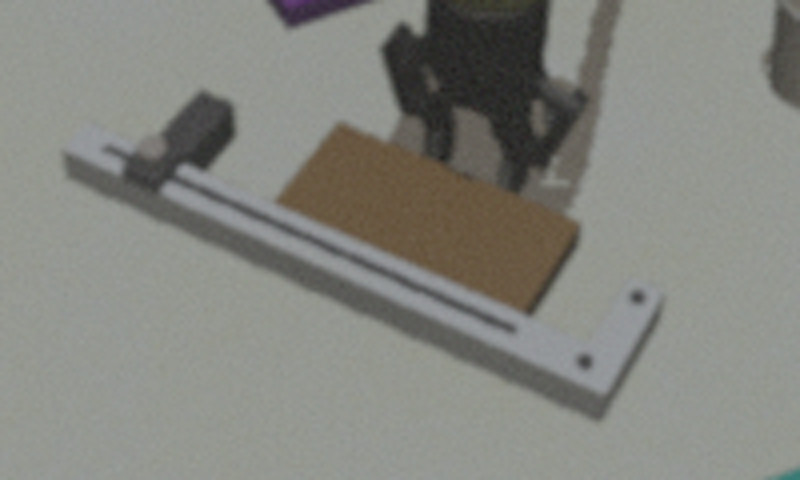

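The stone is flush with the rail: crop4 shows its long edge against it from (280,200) to (530,310), with the end stop still clear at (600,320). Next I'll retreat, lift, close the fingers and move behind the jaw, turned 90°.

```bash
python3 -m jog '[0.02,0,0,0,0,0, 0.06,0,0,0,0,0, 0.06,0,-0.05,0,0,0, 0.06,0,-0.1,0,0,0, 0.06,0,-0.1,0,0,0]'; python3 -m jog '[-0.122,-0.224,0,0,0,1.571, -0.122,-0.224,0,0,0,1.571, -0.122,-0.224,0,0,0,1.571, -0.122,-0.224,0,0,0,1.571, -0.122,-0.224,0,0,0,1.571, -0.122,-0.224,0,0,0,1.571, -0.122,-0.224,0,0,0,1.571, -0.122,-0.224,0,0,0,1.571]' -1 60
```

```text
time: 7.12
tool_pos: [507.5, 105.2, 113.9]
tcp_rot: [179.8, 0.6, 169.3]
ft_force: [0.5, -0.0, -0.6]
finger_gap: 42.5
grip_force: 0.0
time: 8.12
tool_pos: [581.4, -138.2, 107.2]
tcp_rot: [-180.0, 0.0, 83.0]
ft_force: [1.1, -0.4, -0.4]
finger_gap: 0.1
grip_force: 0.0
```

```bash
python3 -m jog '[0,0,0.04,0,0,0, 0,0,0.075,0,0,0, 0,0,0.075,0,0,0]'
```

```text
time: 8.5
tool_pos: [578.3, -137.0, 29.0]
tcp_rot: [-179.6, -0.1, 83.3]
ft_force: [-0.2, 0.8, -0.1]
finger_gap: 0.2
grip_force: 0.0
```

```bash
python3 -m jog '[0,0,0.008,0,0,0.07, 0,0,0.015,0,0,0.07, 0,0,0.015,0,0,0.07]'; python3 - <<'E'
from m import *
p,w=rep("scene",["stone","jaw","rail"],"5")
cv2.imwrite("pics/crop5.png",cv2.resize(p["pixels"][140:300,200:430,::-1],None,fx=3,fy=3,interpolation=cv2.INTER_CUBIC))
E
```

```text
time: 8.88
tool_pos: [581.7, -138.1, 18.6]
tcp_rot: [180.0, 0.0, 79.4]
ft_force: [-0.8, 0.6, -0.3]
finger_gap: -0.3
grip_force: 0.0
scene stone 0.95 [412.5, 279.4, 507.6, 337.7] 3359 ztop 26.1 [[720.1, 400.7], [92.0, 182.5], 41.0] [ 57. 127. 121.]
scene stone 0.76 [284.7, 148.4, 354.6, 186.4] 1539 ztop 26.5 [[359.1, -46.4], [95.1, 181.9], 46.4] [87. 56. 98.]
scene stone 0.58 [299.0, 211.4, 376.7, 257.1] 1817 ztop 26.6 [[611.1, 75.9], [180.3, 94.8], 78.7] [109.  92.  70.]
scene jaw 0.93 [262.2, 205.2, 285.9, 226.9] 350 ztop 48.4 [[639.1, -97.1], [19.4, 34.7], 74.7] [70. 69. 69.]
scene rail 0.91 [248.8, 202.9, 397.3, 285.8] 3086 ztop 33.6 [[633.0, 34.6], [389.8, 93.9], 79.4] [118. 119. 116.]
```

View pics/crop5.png

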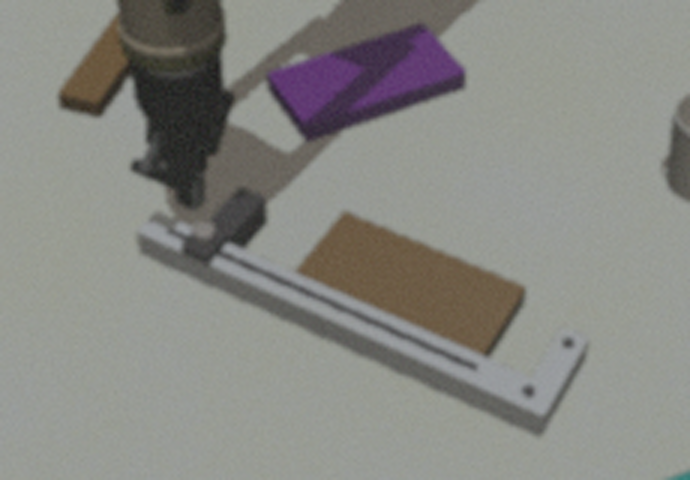

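The closed fingers, at (190,195) in crop5, are right behind the jaw at (230,220), and the stone is still flush. I'll push along rail +y, which is tool +x.

```bash
python3 -m jog '[0.012,0,0,0,0,0, 0.024,0,0,0,0,0, 0.034,0,0,0,0,0, 0.044,0,0,0,0,0, 0.054,0,0,0,0,0, 0.064,0,0,0,0,0, 0.072,0,0,0,0,0, 0.08,0,0,0,0,0]'; python3 -m jog '[0.005,0,0,0,0,0, 0.01,0,0,0,0,0, 0.015,0,0,0,0,0, 0.02,0,0,0,0,0, 0.025,0,0,0,0,0, 0.03,0,0,0,0,0, 0.034,0,0,0,0,0, 0.038,0,0,0,0,0]';  python3 - <<'E'
from m import *
p,w=rep("scene",["stone","jaw"],"6")
E
```

```text
time: 10.07
tool_pos: [596.7, -58.9, 18.5]
tcp_rot: [180.0, 0.0, 79.3]
ft_force: [0.9, -2.5, 1.0]
finger_gap: -0.1
grip_force: 1.5
time: 11.08
tool_pos: [603.5, -22.6, 18.4]
tcp_rot: [180.0, 0.1, 79.3]
ft_force: [2.1, -6.1, 0.9]
finger_gap: -0.1
grip_force: 2.9
scene stone 0.92 [414.4, 281.1, 508.9, 340.6] 3245 ztop 26.0 [[720.2, 400.7], [91.6, 182.2], 40.9] [ 57. 126. 120.]
scene stone 0.83 [315.2, 149.9, 353.7, 180.4] 870 ztop 26.6 [[424.3, 17.7], [320.9, 110.9], 19.0] [65. 48. 73.]
scene stone 0.68 [308.7, 216.3, 386.8, 262.0] 1944 ztop 26.7 [[616.4, 104.9], [181.7, 94.5], 79.1] [108.  91.  69.]
scene jaw 0.65 [290.6, 214.8, 316.7, 245.5] 337 ztop 52.1 [[656.4, -7.2], [18.1, 18.6], 81.7] [69. 68. 68.]
scene jaw 0.51 [250.8, 208.7, 397.7, 283.2] 3013 ztop 33.8 [[633.6, 34.4], [391.3, 95.0], 79.6] [117. 118. 116.]
scene jaw 0.43 [434.5, 238.7, 452.4, 255.4] 204 ztop 34.3 [[553.8, 350.5], [19.0, 18.0], 58.9] [60. 61. 59.]
```

Stone is being carried along parallel; keep going in small steps to the stop.

```bash
python3 -m jog '[0.003,0,0,0,0,0, 0.006,0,0,0,0,0, 0.008,0,0,0,0,0, 0.01,0,0,0,0,0]'; python3 -m jog '[0.002,0,0,0,0,0, 0.003,0,0,0,0,0, 0.003,0,0,0,0,0]';python3 -m jog '[0.002,0,0,0,0,0, 0.003,0,0,0,0,0, 0.003,0,0,0,0,0]'
```

```text
time: 11.72
tool_pos: [605.3, -12.8, 18.4]
tcp_rot: [180.0, 0.0, 79.3]
ft_force: [1.2, -6.2, 1.9]
finger_gap: 0.3
grip_force: 2.9
time: 12.1
tool_pos: [605.9, -9.8, 18.4]
tcp_rot: [180.0, 0.0, 79.3]
ft_force: [1.9, -5.8, 1.3]
finger_gap: 0.2
grip_force: 2.6
time: 12.48
tool_pos: [605.9, -9.7, 18.4]
tcp_rot: [-180.0, 0.3, 79.3]
ft_force: [-1.8, -18.8, 3.2]
finger_gap: 0.0
grip_force: 9.0
```

The force jumped at the predicted spot, so this is the stop. I'll press once more and check.

```bash
python3 -m jog '[0.003,0,0,0,0,0, 0.003,0,0,0,0,0]'; python3 - <<'E'
from m import *
p,w=rep("scene",["stone","jaw"],"7")
cv2.imwrite("pics/crop7.png",cv2.resize(p["pixels"][190:300,260:420,::-1],None,fx=5,fy=5,interpolation=cv2.INTER_CUBIC))
E
```

```text
time: 12.72
tool_pos: [605.9, -9.6, 18.4]
tcp_rot: [-180.0, 0.5, 79.3]
ft_force: [-5.1, -31.6, 4.6]
finger_gap: -0.2
grip_force: 15.5
scene stone 0.94 [312.8, 217.0, 391.3, 262.3] 1791 ztop 26.5 [[615.3, 118.8], [180.5, 88.5], 78.9] [107.  90.  68.]
scene stone 0.85 [412.7, 278.1, 506.5, 339.0] 3278 ztop 26.2 [[720.2, 399.7], [92.1, 182.9], 40.5] [ 57. 126. 120.]
scene stone 0.67 [318.3, 148.1, 355.8, 179.1] 761 ztop 26.6 [[434.9, 27.8], [345.6, 97.0], 16.8] [64. 48. 72.]
scene jaw 0.87 [295.2, 218.4, 319.6, 243.8] 340 ztop 51.0 [[662.4, 6.1], [18.7, 25.8], 80.1] [70. 69. 68.]
```

View pics/crop7.png

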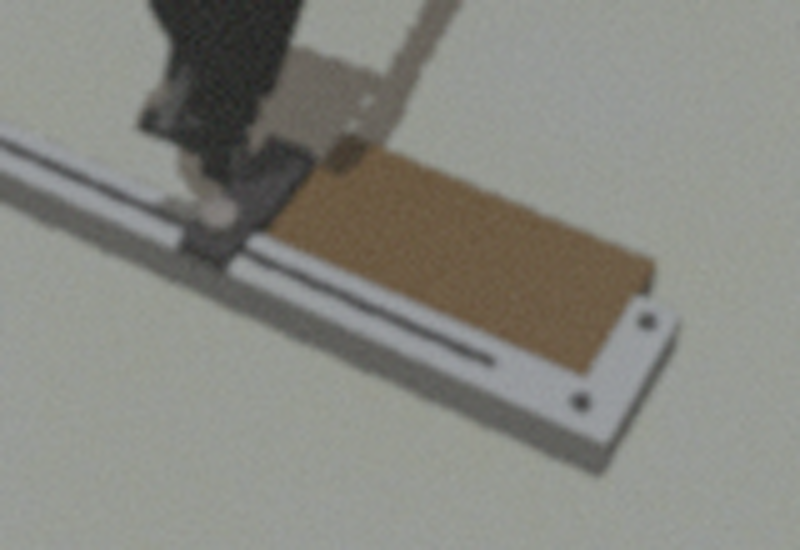

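Crop7 shows the stone snug between the jaw (270,190) and the end stop (640,330), but this camera can't see the rail-side gap. I'll push the middle of the stone once more toward the rail to be sure.

```bash
python3 -m jog '[-0.01,0,0,0,0,0, -0.04,0,0,0,0,0, -0.04,0,-0.05,0,0,0, -0.04,0,-0.1,0,0,0, 0.0,-0.102,-0.1,0,0,0, 0.06,-0.102,-0.1,0,0,0, 0.123,-0.102,-0.1,0,0,0, 0.123,-0.102,-0.1,0,0,0]'; python3 -m jog '[0,0,0.05,0,0,0, 0,0,0.09,0,0,0, 0,0,0.105,0,0,0, 0,0,0.105,0,0,0]'; python3 -m jog '[0,0.005,0,0,0,0, 0,0.01,0,0,0,0, 0,0.015,0,0,0,0, 0,0.015,0,0,0,0]'
```

```text
time: 13.88
tool_pos: [527.9, 140.1, 118.0]
tcp_rot: [-179.9, -0.1, 79.5]
ft_force: [0.8, -0.6, -0.3]
finger_gap: 0.2
grip_force: 0.0
time: 14.38
tool_pos: [528.2, 136.5, 12.4]
tcp_rot: [-179.8, 0.0, 79.3]
ft_force: [0.2, -0.5, 0.3]
finger_gap: 0.3
grip_force: 0.0
time: 14.88
tool_pos: [545.0, 133.5, 13.9]
tcp_rot: [179.9, -0.0, 79.3]
ft_force: [0.3, 1.0, -0.1]
finger_gap: 0.4
grip_force: 0.0
```

```bash
python3 -m jog '[0,0.003,0,0,0,0, 0,0.006,0,0,0,0, 0,0.006,0,0,0,0]'; python3 -m jog '[0,0.003,0,0,0,0, 0,0.004,0,0,0,0, 0,0.004,0,0,0,0]';python3 -m jog '[0,0.003,0,0,0,0, 0,0.003,0,0,0,0]';
```

```text
time: 15.25
tool_pos: [550.2, 132.5, 13.3]
tcp_rot: [180.0, -0.0, 79.3]
ft_force: [0.0, 0.3, 0.6]
finger_gap: -0.1
grip_force: 0.0
time: 15.62
tool_pos: [554.0, 131.8, 13.3]
tcp_rot: [-180.0, -0.0, 79.3]
ft_force: [0.3, 0.0, -0.2]
finger_gap: -0.1
grip_force: 0.0
time: 15.88
tool_pos: [557.2, 131.2, 13.4]
tcp_rot: [180.0, -0.0, 79.3]
ft_force: [-0.8, -0.3, 0.4]
finger_gap: 0.3
grip_force: 0.0
```

```bash
for i in 1; do python3 -m jog '[0,0.002,0,0,0,0, 0,0.003,0,0,0,0]'; python3 -m jog '[0,0.002,0,0,0,0, 0,0.003,0,0,0,0]'; python3 -m jog '[0,0.002,0,0,0,0, 0,0.002,0,0,0,0]'; done
```

```text
time: 16.12
tool_pos: [560.0, 130.7, 13.3]
tcp_rot: [180.0, -0.0, 79.3]
ft_force: [-0.1, 0.9, -0.0]
finger_gap: -0.1
grip_force: 0.0
time: 16.38
tool_pos: [561.8, 130.3, 13.0]
tcp_rot: [-179.9, 0.0, 79.3]
ft_force: [-8.6, 1.5, 5.8]
finger_gap: -0.1
grip_force: 4.7
time: 16.62
tool_pos: [562.0, 130.3, 12.8]
tcp_rot: [-179.7, 0.0, 79.4]
ft_force: [-13.9, 1.6, 10.8]
finger_gap: -0.1
grip_force: 8.9
```

```bash
python3 -m jog '[0,0.002,0,0,0,0, 0,0.003,0,0,0,0]'; python3 -m jog '[0,0.002,0,0,0,0, 0,0.002,0,0,0,0]';  python3 -m jog '[0,-0.012,0,0,0,0, 0,-0.05,0,0,0,0, 0,-0.1,-0.03,0,0,0, 0,-0.12,-0.12,0,0,0, 0,-0.12,-0.15,0,0,0, 0,-0.12,-0.15,0,0,0]'; python3 - <<'E'
from m import *
p,w=rep("top",["stone","jaw"],"8")
cv2.imwrite("pics/crop8.png",cv2.resize(p["pixels"][140:230,220:380,::-1],None,fx=5,fy=5,interpolation=cv2.INTER_CUBIC))
p,w=rep("scene",["stone","jaw","rail"],"8")
E
```

```text
time: 16.88
tool_pos: [562.4, 130.2, 12.6]
tcp_rot: [-179.4, 0.1, 79.4]
ft_force: [-30.2, 4.4, 23.7]
finger_gap: -0.3
grip_force: 18.6
time: 17.12
tool_pos: [562.6, 130.2, 12.6]
tcp_rot: [-179.1, 0.1, 79.4]
ft_force: [-36.8, 3.7, 31.1]
finger_gap: 0.1
grip_force: 23.0
time: 17.88
tool_pos: [455.4, 152.0, 169.7]
tcp_rot: [179.4, -0.3, 79.4]
ft_force: [-0.4, -1.0, -0.4]
finger_gap: -0.2
grip_force: 0.0
top stone 0.79 [164.3, 123.6, 228.4, 178.7] 1703 ztop 27.9 [[718.8, 399.8], [92.0, 179.8], 41.0] [ 49. 123. 117.]
top stone 0.71 [255.7, 164.0, 311.2, 203.6] 1272 ztop 28.3 [[575.4, 127.4], [179.1, 179.0], 80.2] [115.  95.  72.]
top stone 0.61 [301.9, 238.2, 360.3, 297.3] 1735 ztop 27.8 [[357.8, -45.5], [87.6, 178.1], 46.3] [ 99.  61. 118.]
top jaw 0.85 [307.7, 162.9, 321.6, 197.6] 276 ztop 48.7 [[635.9, 8.2], [23.0, 64.4], 85.1] [68. 67. 68.]
scene stone 0.89 [314.4, 219.2, 394.5, 263.0] 1793 ztop 26.5 [[615.7, 119.9], [179.6, 87.1], 79.7] [105.  89.  68.]
scene stone 0.8 [288.9, 150.1, 358.0, 185.7] 1407 ztop 26.6 [[360.1, -47.9], [95.7, 178.5], 46.4] [ 94.  61. 111.]
scene stone 0.77 [414.7, 280.2, 507.7, 336.6] 3301 ztop 26.1 [[720.4, 400.4], [92.3, 182.5], 40.7] [ 55. 122. 116.]
scene jaw 0.63 [296.4, 215.2, 324.8, 244.3] 366 ztop 50.7 [[660.5, 5.5], [24.2, 17.8], 9.3] [73. 72. 72.]
```

View pics/crop8.png

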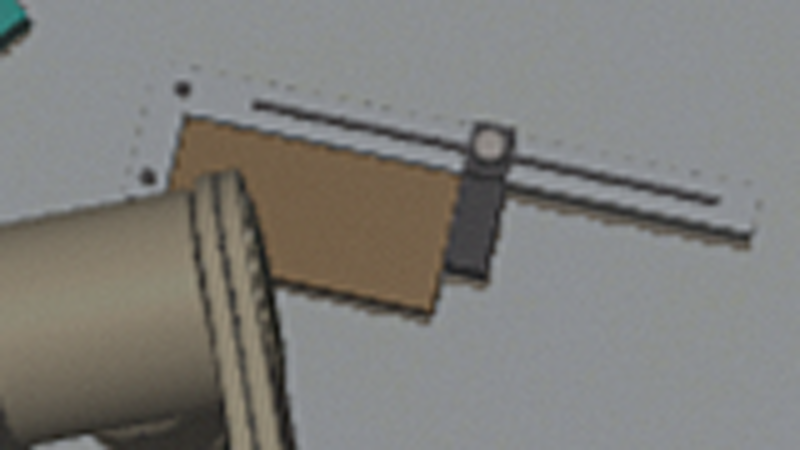

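Crop8 shows no dark gap along the rail edge (190,115)–(460,175), at the stop (180,150) or at the jaw (455,220). I'll hand the job in.

```bash
python3 -c "
from bench import r
print(r.hand_in())"
```

```text
the job is handed in; nothing more can be done
None
```

The job is handed in (no verdict came back): in the last picture the wide brown stone sits flush against the rail, snug between the jaw and the end stop with no visible gaps, and the arm touched nothing but the stone and the jaw.

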